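# Re-home the check weights and leave the smallest on the balance

### The arm

A 6-joint arm with a two-finger parallel gripper is mounted at the origin on the work surface. World frame = base frame: x ahead of the robot, y to its left, z up, the work surface at z = 0. Lengths are in m, angles in rad, forces in N, time in s.
With the tool pointing down it reaches from about 0.375 to 0.9 m from the base axis. Payload 3.1 kg.
Tool frame: the origin (TCP) lies on the front face of the gripper's body, between the roots of the fingers; the fingertips stand 73 mm ahead of it and the grasp point (between the pads) lies 54 mm ahead of it; z points along the fingers, y is the line along which they close (so a half turn about z gives the same grasp; the last joint's range is limited). The gripper opens to 85 mm and grips with 20 to 120 N. Pads are 22 mm wide; open, the fingers measure 114 mm over their backs; the gripper's body (76 mm by 85 mm) begins 54 mm behind the grasp point. The pads swing forward as they close: fully open they stand 13 mm farther back than shut.
Start: joints at [-1.494, 0.527, 1.433, -0, 1.181, -0.178], TCP at [0.158, -0.605, 0.304] pointing down, gripper open.
Joint ranges: [-3.08, 3.08], [-0.75, 2.2], [0.22, 2.44], [-1.43, 4.57], [0, 2.65], [-2.85, 2.85]. Speed limits (rad/s): [2.79, 2.79, 3.14, 3.14, 3.14, 3.14].

### API

Orientations are given as a unit quaternion [x, y, z, w].
In Python, from station import ctrl, imaging gives the robot as it stands.
- The arm moves only by the tool carry_out, never from a script. Its argument "steps" is a list that holds one entry, the list of rows, each a list of 7 numbers: the shift along the tool's x, y, z in mm, then the turn, a rotation vector about the tool's x, y, z in rad, then the closure, from 0 (fully open) to 1 (shut). In form: [[[dx, dy, dz, wx, wy, wz, hand], ...]]. A call has 1 to 8 rows; each row shifts and turns the commanded pose from where the row before left it, along the tool's axes as they then stand; what a row does not reach is not made up. A row lasts 1/8 s, in which the tool goes at most 62.5 mm and 10.7 degrees, less where a joint would pass 70% of its speed; a pose out of reach is approached as far as the arm can. A call is refused whole if a number of a shift passes 62.5 or a number of a turn 0.188, either way. A call with a gripper value outside its range is refused whole. The fingers move at their own pace and stop on an object; the grip force is fixed at half the most. Time passes only in rows, so rows that do not move let the fingers close. It gives the time, the measured TCP pose, the force, the opening and the grip force at its end, in the units of the state.
- ctrl.read_state(): the state, without advancing time (a new reading comes with each control period).
- imaging.snapshot(name): name is "side" or "top" or "wrist"; returns a dict with "pixels" (400x640x3 uint8, blue, green, red), "camera_matrix" (3x3 intrinsics, pixels), "cam_to_world" (4x4, takes a point from camera to world coordinates). Camera axes: x right, y down, z forward; pixel columns grow to the right and rows downward; lengths in m; the calibration is good to about 2 mm. A picture is of the moment at which its call begins. There is no depth.
- ctrl.finish_job(): hands the job in; it is judged then, once.
The state is a dict: "clock": time; "q": joint angles; "joint_vel": joint speeds; "effort": joint torques, N m; "tool_pos": TCP position; "orientation": TCP orientation; "contact_force": force on the tool from outside, world axes, zero at the start; "wrist_torque": the same for the moment, N m; "gripper_width": opening from 0.0 (shut) to 1.0 (fully open); "gripper_force": force on a finger pad.
Only numpy, scipy, OpenCV 4.12 (cv2) and the standard library are available. Lean on these libraries where they do the work, as an engineer would, in place of code of your own. Each camera call takes 0.05 s, during which the arm holds its last target. There are 200 camera calls.

### The job

Get the balance ready for its last, lightest check: leave only the smallest weight standing in the middle of the balance pan, and put the other three weights back in their own cases, the largest weight in the largest case and so on down (the largest is now on the pan, and the others were put away one case too large). These are reference weights: keep them upright, set them down gently without dropping them, and never stand one on the bench; the smallest weight's own case is empty and may be used on the way, but stays empty at the end.

Things in the scene. Friction and masses are not known exactly. Their poses are not given: they have to be found in the camera images.
- weight_largest: largest check weight: plain stainless-steel cylinder 38 mm in diameter and 51 mm high, with a 25 mm knob on a neck above it, 66 mm high in all, 500 g. Starts standing upright on the balance pan, within 12 mm of its middle. Origin: centre of its underside; z along its axis, up
- weight_second: second-largest check weight: plain stainless-steel cylinder 28 mm in diameter and 38 mm high, with a 18 mm knob on a neck above it, 50 mm high in all, 200 g. Starts standing upright in the largest case. Origin: centre of its underside; z along its axis, up
- weight_third: third-largest check weight: plain stainless-steel cylinder 22 mm in diameter and 31 mm high, with a 14 mm knob on a neck above it, 41 mm high in all, 100 g. Starts standing upright in the second-largest case. Origin: centre of its underside; z along its axis, up
- weight_smallest: smallest check weight: plain stainless-steel cylinder 18 mm in diameter and 23 mm high, with a 12 mm knob on a neck above it, 31 mm high in all, 50 g. Starts standing upright in the third-largest case. Origin: centre of its underside; z along its axis, up
- case_largest: open wooden case of the largest weight: a fixed square block 84 x 84 x 30 mm with a round, flat-bottomed recess 46 mm in diameter (a 3 mm chamfer round its mouth) and 22 mm deep in the middle of its top, lined with blue felt. Origin: on the bench under the middle of the recess, so the recess floor is 8 mm above it; z up, x and y along its sides
- case_second: open wooden case of the second-largest weight: a fixed square block 68 x 68 x 24 mm with a round, flat-bottomed recess 36 mm in diameter (a 3 mm chamfer round its mouth) and 16 mm deep in the middle of its top, lined with blue felt. Origin: on the bench under the middle of the recess, so the recess floor is 8 mm above it; z up, x and y along its sides
- case_third: open wooden case of the third-largest weight: a fixed square block 55 x 55 x 19 mm with a round, flat-bottomed recess 30 mm in diameter (a 3 mm chamfer round its mouth) and 11 mm deep in the middle of its top, lined with blue felt. Origin: on the bench under the middle of the recess, so the recess floor is 8 mm above it; z up, x and y along its sides
- case_smallest: open wooden case of the smallest weight: a fixed square block 44 x 44 x 17 mm with a round, flat-bottomed recess 26 mm in diameter (a 3 mm chamfer round its mouth) and 9 mm deep in the middle of its top, lined with blue felt; empty at the start. Origin: on the bench under the middle of the recess, so the recess floor is 8 mm above it; z up, x and y along its sides
- balance: compact white top-loading balance, fixed, 240 x 195 mm, with a round steel pan 120 mm in diameter whose flat top is 78 mm above the bench and is its highest part; the sloping display panel is on its -x side. It stands at the left or the right. Origin: on the bench under the middle of the pan; z up, x from the display towards the pan; the housing reaches 165 mm to -x, 75 mm to +x and 97 mm to either side of it
There are look-alikes about, which are no part of the job. Leave any turquoise look-alike of the case_second alone. Leave any blue look-alike of the weight_third alone.

How it is judged:
By the outcome, as a careful person would: the job done as asked, in the order asked, and still so for the second after the job is handed in, with the robot touching nothing.
It also fails if it takes over 128 s, if anything falls off the work surface, if the arm or the gripper's body presses on something with over 40 N, if the wrist force passes 120 N, or if a joint passes its speed limit or range.

## Working session

There is one attempt and no reset: what is moved stays moved. The work goes in short steps, Python scripts to look and compute and a tool call to move; the robot and the scene stay as the last step left them, time stands still between calls to the robot, and variables do not carry over. Pictures are saved under pics/ and viewed, at most 14 in all, crops included, and the job is handed in when it is done.

Besides the shell and the picture viewer there is one more tool, called after "Request:" as name(argument=value, ...) on one line, values as JSON. carry_out: Moves the arm, as the interface text tells. Its arguments: {"type":"object","properties":{"steps":{"type":"array","items":{"type":"array","items":{"type":"array","items":{"type":"number"}}}}},"required":["steps"]}

```bash
ls; mkdir -p pics
python3 - <<'E'
from station import ctrl, imaging
import cv2,numpy as np
s=ctrl.read_state(); print(s)
for n in ("top","side"):
    d=imaging.snapshot(n); cv2.imwrite(f"pics/{n}0.png",d["pixels"]); np.savez(f"pics/{n}0.npz",**d)
    print(n,d["camera_matrix"].tolist(),np.round(d["cam_to_world"],4).tolist())
E
```

```text
pics
{'clock': 0.0, 'q': array([-1.49449613e+00,  5.28483810e-01,  1.43391965e+00,  1.47032409e-05,
        1.18139552e+00, -1.78517991e-01]), 'joint_vel': array([-0.00031422, -0.00239834, -0.0001908 , -0.00131581, -0.00231198,
        0.0001683 ]), 'effort': array([ 7.45431475e-05, -4.42349374e+01, -1.78026474e+01, -3.99126420e-04,
        8.42410431e-03, -1.76119147e-05]), 'tool_pos': array([ 0.15752014, -0.60423849,  0.30291709]), 'orientation': array([ 9.91894187e-01,  1.27061812e-01,  6.31464245e-05, -1.10137965e-03]), 'contact_force': array([ 1.11518485,  0.41526332, -0.61236481]), 'wrist_torque': array([ 0.03702909, -0.01421778,  0.07095461]), 'gripper_force': 0.0, 'gripper_width': 1.0032326039937949}
top [[406.771979080786, 0.0, 321.34375470866337], [0.0, 406.771979080786, 200.25755555468362], [0.0, 0.0, 1.0]] [[-0.0436, -0.9773, 0.2073, 0.2729], [-0.999, 0.0418, -0.0134, 0.0], [0.0045, -0.2076, -0.9782, 1.1818], [0.0, 0.0, 0.0, 1.0]]
side [[428.0148415710334, 0.0, 319.8326004431157], [0.0, 428.0148415710334, 200.48795111386784], [0.0, 0.0, 1.0]] [[0.9744, -0.1622, 0.1555, 0.3744], [-0.2244, -0.6695, 0.7081, -0.6746], [-0.0108, -0.7248, -0.6888, 0.7212], [0.0, 0.0, 0.0, 1.0]]
```

View pics/top0.png

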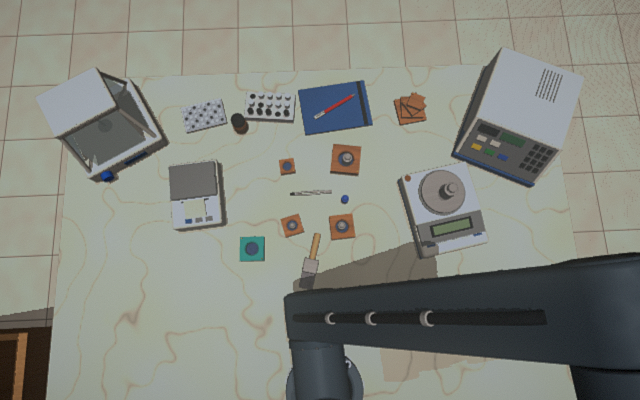

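View pics/side0.png

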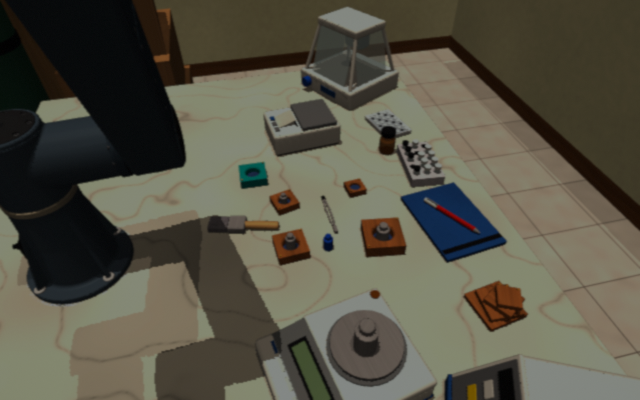

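The top view shows the largest case with the second weight at (346,159), the second case with the third weight at (342,227), and the third case with the smallest weight at (292,226). The smallest case is empty at (287,167), and the pan is at (440,192) with the largest weight near (448,189). The turquoise look-alike case is at (252,249) and the blue look-alike weight at (345,199). The side view agrees.

```bash
cat > h.py <<'E'
import cv2,numpy as np
from scipy.optimize import minimize
S=dict(L=(.084,.030,.046),S=(.068,.024,.036),T=(.055,.019,.030),M=(.044,.017,.026))
def load(n): return dict(np.load(f"pics/{n}.npz"))
def proj(d,P):
    T=np.linalg.inv(d["cam_to_world"]); p=np.atleast_2d(P)@T[:3,:3].T+T[:3,3]; q=p@d["camera_matrix"].T
    return q[:,:2]/q[:,2:]
def ray(d,uv,z):
    T=d["cam_to_world"]; r=T[:3,:3]@np.linalg.solve(d["camera_matrix"],[*uv,1]); o=T[:3,3]
    return (o+r*(z-o[2])/r[2])[:2]
def blob(d,uv):
    h=cv2.cvtColor(d["pixels"],cv2.COLOR_BGR2HSV); m=((h[...,0]<=18)&(h[...,1]>125)&(h[...,2]>40)).astype(np.uint8)
    n,l,s,c=cv2.connectedComponentsWithStats(m)
    k=min((i for i in range(1,n) if s[i,4]>60),key=lambda i:np.hypot(*(s[i,:2]+s[i,2:4]/2-uv)))
    return cv2.convexHull(cv2.findContours((l==k).astype(np.uint8),0,2)[0][0].astype(np.float32)),s[k]
def corners(p,a,h):
    c,s=np.cos(p[2]),np.sin(p[2]);v=np.array([[i,j] for i in(-a/2,a/2) for j in(-a/2,a/2)])@np.array([[c,s],[-s,c]])+p[:2]
    return np.vstack([np.c_[v,np.full(4,z)] for z in(0,h)])
def fit(ds,hulls,a,h,p0):
    def cost(p):
        t=0
        for d,H in zip(ds,hulls):
            P=cv2.convexHull(proj(d,corners(p,a,h)).astype(np.float32)); I=cv2.intersectConvexConvex(P,H)[0]
            t-=I/(cv2.contourArea(P)+cv2.contourArea(H)-I)
        return t/len(ds)
    best=min((minimize(cost,[*p0,y],method="Nelder-Mead",options=dict(initial_simplex=np.array([[*p0,y]]*4)+np.vstack([np.zeros(3),np.diag([.01,.01,.2])]))) for y in(-.4,-.1,.2,.5)),key=lambda r:r.fun)
    return best.x,best.fun
E
python3 - <<'E'
from h import *
t,s=load("top0"),load("side0")
uv=dict(L=(346,159),S=(342,227),T=(292,226),M=(287,167))
for k,p in uv.items():
    a,h,_=S[k]; x0=ray(t,p,h); H=[];
    for d in(t,s):
        g,st=blob(d,proj(d,[*x0,h/2])[0]); H.append(g); print(k,st)
    for ds,hs in(([t,s],H),([t],H[:1]),([s],H[1:])):
        r,f=fit(ds,hs,a,h,x0); print(k,np.round(r,4),round(f,3))
print("pan",ray(t,(440,192),.078), "knob L",ray(t,(449,187),.144))
c=t["pixels"]; A=cv2.resize(c[135:265,260:360],None,fx=4,fy=4,interpolation=2); B=cv2.resize(c[155:265,395:495],None,fx=4,fy=4,interpolation=2)
o=np.zeros((520,800,3),np.uint8); o[:520,:400]=A; o[:440,400:]=B; cv2.imwrite("pics/crop0.png",np.clip(o*1.5,0,255).astype(np.uint8))
E
```

```text
L [331 145  29  28 484]
L [362 218  44  31 895]
L [ 0.6422 -0.0916 -0.2235] -0.775
L [ 0.651  -0.0917 -0.1298] -0.809
L [ 0.6472 -0.0719 -0.2352] -0.762
S [330 214  25  25 359]
S [272 229  38  33 594]
S [ 0.4406 -0.07    0.0295] -0.825
S [ 0.4424 -0.0721 -0.0472] -0.856
S [ 0.4407 -0.0601  0.0278] -0.81
T [281 214  22  23 216]
T [270 189  29  24 310]
T [0.4509 0.0736 0.1614] -0.811
T [0.4547 0.0719 0.2506] -0.836
T [0.4503 0.0816 0.1448] -0.803
M [279 159  16  14  93]
M [344 179  22  15 173]
M [ 0.6301  0.0839 -0.0573] -0.683
M [0.636  0.0819 0.1628] -0.713
M [ 0.6316  0.0908 -0.0807] -0.678
pan [ 0.51620174 -0.34689454] knob L [ 0.51410043 -0.35123925]
```

View pics/crop0.png

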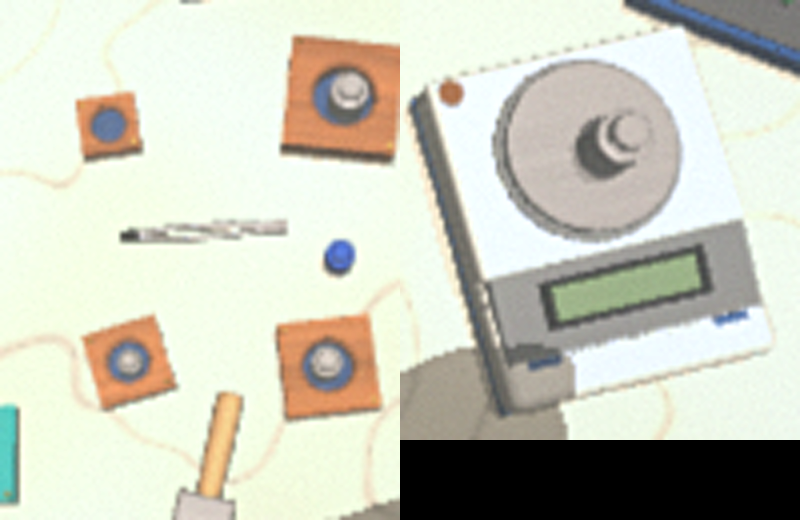

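The crop shows all four cases unambiguous, with their recesses, and the pan with the largest weight off towards its right side. The fits are rough, so I'll move over the cases and refine with the wrist camera.

Request:
carry_out(steps=[[[0,0,-40,0,0,0.1275,0],[0,0,-40,0,0,0.1275,0],[40,-41,0,0,0,0,0],[40,-41,0,0,0,0,0],[40,-41,0,0,0,0,0],[40,-41,0,0,0,0,0],[42,-40,0,0,0,0,0]]])

```text
clock: 0.98
tool_pos: [0.3605, -0.3992, 0.3836]
orientation: [1.0, -0.0, -0.0, -0.0]
contact_force: [0.8, -0.4, -0.7]
gripper_width: 0.999
gripper_force: 0.0
```

Request:
carry_out(steps=[[[18,-50,0,0,0,0,0],[18,-50,0,0,0,0,0],[18,-50,0,0,0,0,0],[18,-50,0,0,0,0,0],[17,-50,0,0,0,0,0],[17,-50,0,0,0,0,0],[17,-50,0,0,0,0,0],[17,-50,0,0,0,0,0]]])

```text
clock: 1.98
tool_pos: [0.4998, 0.0009, 0.3837]
orientation: [1.0, -0.0, -0.0, 0.0]
contact_force: [0.8, -0.2, 0.5]
gripper_width: 1.002
gripper_force: 0.0
```

Request:
carry_out(steps=[[[0,0,0,0,0,0,0],[0,0,0,0,0,0,0]]])

```text
clock: 2.22
tool_pos: [0.4993, -0.001, 0.3835]
orientation: [1.0, 0.0, -0.001, 0.0]
contact_force: [0.4, 0.4, -0.9]
gripper_width: 0.999
gripper_force: 0.0
```

```bash
cat > snap.py <<'E'
import sys,cv2,numpy as np
from station import ctrl, imaging
def snap(n,tag):
    d=imaging.snapshot(n); np.savez(f"pics/{tag}.npz",**d); cv2.imwrite(f"pics/{tag}.png",d["pixels"]); return d
if __name__=="__main__":
    d=snap(sys.argv[1],sys.argv[2]); s=ctrl.read_state()
    print(np.round(s["tool_pos"],4),np.round(s["orientation"],4),round(s["clock"],2)); print(np.round(d["cam_to_world"],3).tolist(),d["camera_matrix"][0])
E
python3 snap.py wrist w1
```

```text
[ 0.4993 -0.0016  0.3836] [ 1.e+00 -4.e-04 -5.e-04  2.e-04] 2.27
[[0.001, -0.953, -0.303, 0.578], [-1.0, -0.001, -0.002, -0.001], [0.001, 0.303, -0.953, 0.454], [0.0, 0.0, 0.0, 1.0]] [344.90175599   0.         320.64712158]
```

View pics/w1.png

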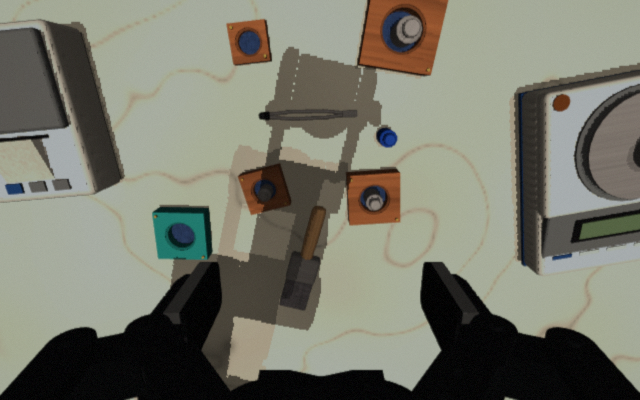

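The wrist view shows the smallest case at (249,42), the largest at (405,35) cut slightly by the frame, the third at (264,190) in shadow, and the second at (374,197). The look-alikes are at (182,234) and (386,137).

```bash
cat >> h.py <<'E'
def blob2(d,uv,r):
    h=cv2.cvtColor(cv2.GaussianBlur(d["pixels"],(3,3),0),cv2.COLOR_BGR2HSV).astype(int)
    m=(((h[...,0]<=16)|(h[...,0]>=172))&(h[...,1]>110)&(h[...,2]>15)); w=np.zeros_like(m); u,v=map(int,uv); w[max(0,v-r):v+r,max(0,u-r):u+r]=1
    m=cv2.morphologyEx((m&w).astype(np.uint8),cv2.MORPH_OPEN,np.ones((3,3),np.uint8))
    n,l,s,c=cv2.connectedComponentsWithStats(m); k=1+np.argmax(s[1:,4])
    return cv2.convexHull(cv2.findContours((l==k).astype(np.uint8),0,2)[0][0].astype(np.float32)),s[k]
def circ(c,r,z,n=48):
    a=np.linspace(0,2*np.pi,n); return np.c_[c[0]+r*np.cos(a),c[1]+r*np.sin(a),np.full(n,z)]
def panel(d,uv,polys,w=100,hh=75,f=4,g=1.5):
    u0,v0=int(uv[0]-w/2),int(uv[1]-hh/2); M=np.float32([[f,0,-u0*f+(f-1)/2],[0,f,-v0*f+(f-1)/2]])
    o=np.clip(cv2.warpAffine(d["pixels"],M,(w*f,hh*f),flags=cv2.INTER_LINEAR)*g,0,255).astype(np.uint8)
    for P,col in polys: cv2.polylines(o,[np.round(((P-[u0,v0])*f+(f-1)/2)*8).astype(np.int32)],True,col,1,cv2.LINE_AA,3)
    for i in range(0,w,20): cv2.putText(o,str(u0+i),(i*f,8),0,.3,(255,255,0),1)
    for i in range(0,hh,15): cv2.putText(o,str(v0+i),(0,i*f+8),0,.3,(255,255,0),1)
    return o
E
python3 - <<'E'
from h import *
w=load("w1"); t=load("top0"); pan=[]
uv=dict(L=(405,32),S=(374,197),T=(264,190),M=(249,42))
for k,p in uv.items():
    a,h,mr=S[k]; x0=ray(w,p,h); H,st=blob2(w,p,int(a*650)); Ht,_=blob2(t,proj(t,[*x0,h/2])[0],int(a*270))
    r,f=fit([w],[H],a,h,x0); rt,ft=fit([t],[Ht],a,h,x0)
    print(k,st,np.round(r,4),round(f,3),"top",np.round(rt,4),round(ft,3))
    c=corners(r,a,h)[[4,5,7,6]]
    pan.append(panel(w,p,[(proj(w,c),(0,255,0)),(proj(w,circ(r,mr/2+.003,h)),(0,255,255)),(proj(w,circ(r,mr/2,.008)),(255,0,255))]))
cv2.imwrite("pics/ov1.png",np.vstack([np.hstack(pan[:2]),np.hstack(pan[2:])]))
E
```

```text
L [ 358    0   90   75 4083] [ 0.6331 -0.0921 -0.1251] -0.834 top [ 0.6504 -0.0916 -0.1298] -0.805
S [ 347  169   53   56 2217] [ 0.4401 -0.0699  0.0699] -0.946 top [ 0.442  -0.0698 -0.0678] -0.839
T [ 239  164   52   50 1453] [0.4506 0.0726 0.2597] -0.961 top [0.4547 0.0718 0.2349] -0.786
M [ 227   20   44   45 1162] [0.63   0.0823 0.1063] -0.935 top [0.6693 0.0612 0.208 ] -0.048
```

View pics/ov1.png

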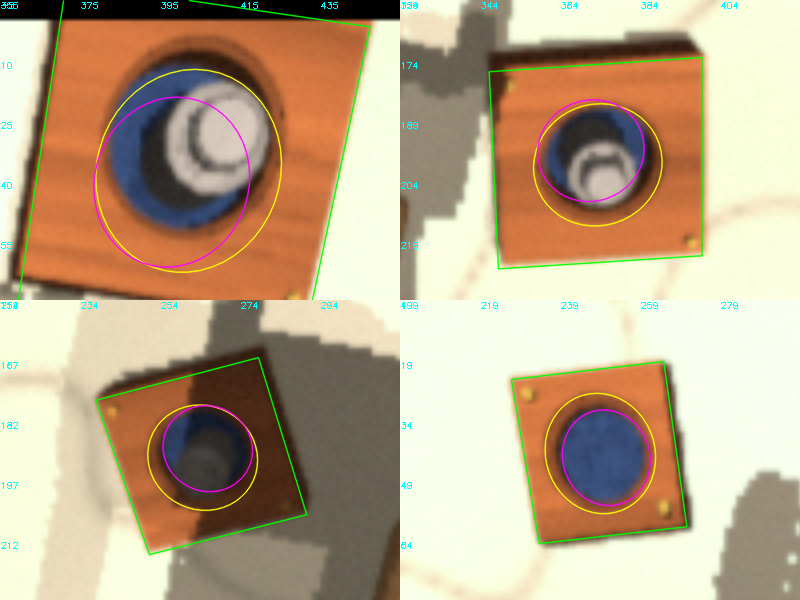

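The overlay fits cases S, T and M to about 1 mm. L is cut by the frame and needs another view. Next I'll go low over case T to find the smallest weight.

Request:
carry_out(steps=[[[-17,-25,45,0,0,0,0],[-17,-25,45,0,0,0,0],[-16,-24,44,0,0,0,0],[0,0,0,0,0,0,0],[0,0,0,0,0,0,0]]])

```text
clock: 2.9
tool_pos: [0.4513, 0.0718, 0.2508]
orientation: [1.0, -0.001, 0.001, 0.0]
contact_force: [0.3, -0.3, -0.0]
gripper_width: 0.996
gripper_force: 0.0
```

```bash
python3 snap.py wrist w2
python3 - <<'E'
from h import *
w=load("w2"); k="T";a,h,mr=S[k]; x0=(.4506,.0726); p=proj(w,[*x0,h])[0]
H,st=blob2(w,p,80); r,f=fit([w],[H],a,h,x0); print(st,np.round(r,4),f)
w1=load("w1"); print("third",ray(w1,(374.7,205.3),.049),"second",ray(w1,(412.5,27.5),.058))
c=corners(r,a,h)[[4,5,7,6]]
o=panel(w,p,[(proj(w,c),(0,255,0)),(proj(w,circ(r,mr/2+.003,h)),(0,255,255)),(proj(w,circ(r,.009,.031)),(255,0,255)),(proj(w,circ(r,.006,.039)),(0,0,255))],120,100,6,2.5)
cv2.imwrite("pics/ov2.png",o)
E
```

```text
[0.4518 0.0718 0.2513] [ 1.0e+00 -1.0e-03  2.2e-03  3.0e-04] 2.95
[[-0.001, -0.954, -0.299, 0.529], [-1.0, 0.002, -0.001, 0.072], [0.001, 0.299, -0.954, 0.321], [0.0, 0.0, 0.0, 1.0]] [344.90175599   0.         320.64712158]
[ 283  143   72   73 2910] [0.4506 0.0728 0.2653] -0.972714303563331
third [ 0.44113969 -0.06839093] second [ 0.63918938 -0.09670557]
```

View pics/ov2.png

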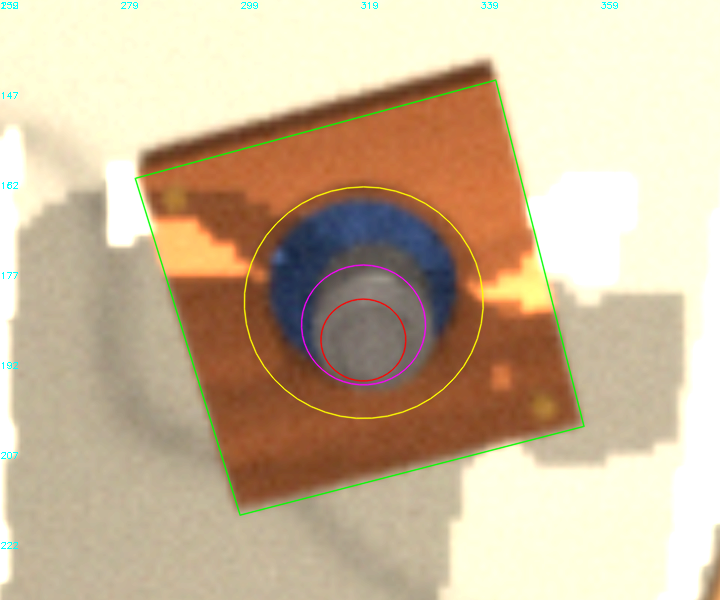

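The view shows the smallest weight about 1 px right of the recess centre, its body top near (321,192) in wrist pixels. That puts it at about (0.450, 0.0716), with the case centre at (0.4506, 0.0728). I'll descend with the fingertips 3 mm above the case top, then close in stages.

Request:
carry_out(steps=[[[0,1.5,45,0,0,0,0],[0,0,45,0,0,0,0.3],[0,0,45,0,0,0,0.5],[0,0,20,0,0,0,0.6],[0,0,0,0,0,0,0.7],[0,0,0,0,0,0,0.75],[0,0,0,0,0,0,0.8]]])

```text
clock: 3.82
tool_pos: [0.4509, 0.0713, 0.0963]
orientation: [1.0, -0.0, 0.002, 0.0]
contact_force: [1.1, -0.5, 1.2]
gripper_width: 0.203
gripper_force: 7.7
```

Request:
carry_out(steps=[[[0,0,0,0,0,0,1],[0,0,0,0,0,0,1],[0,0,0,0,0,0,1]]])

```text
clock: 4.2
tool_pos: [0.451, 0.0714, 0.0965]
orientation: [1.0, 0.0, 0.002, 0.0]
contact_force: [0.2, -1.3, 6.0]
gripper_width: 0.164
gripper_force: 58.5
```

```bash
python3 snap.py wrist w3
```

```text
[0.451  0.0714 0.0965] [1.0e+00 1.0e-04 2.2e-03 3.0e-04] 4.25
[[0.001, -0.955, -0.297, 0.529], [-1.0, -0.0, -0.002, 0.072], [0.001, 0.297, -0.955, 0.167], [0.0, 0.0, 0.0, 1.0]] [344.90175599   0.         320.64712158]
```

View pics/w3.png

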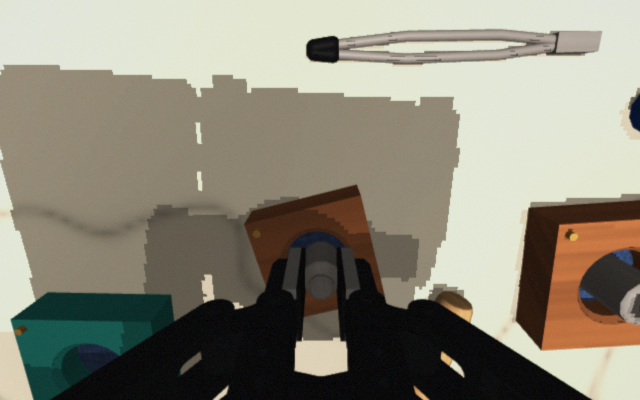

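The pads straddle the weight at (321,270) above case T. The opening is 14 mm where I expected 18 mm, possibly from pad compliance, so I'll lift a little and check.

Request:
carry_out(steps=[[[0,0,-3,0,0,0,1],[0,0,-10,0,0,0,1],[0,0,-20,0,0,0,1],[0,0,-32,0,0,0,1],[0,0,0,0,0,0,1],[0,0,0,0,0,0,1]]])

```text
clock: 5.0
tool_pos: [0.4494, 0.0717, 0.16]
orientation: [1.0, -0.0, 0.0, -0.0]
contact_force: [0.1, 0.0, -0.3]
gripper_width: 0.168
gripper_force: 58.6
```

```bash
python3 snap.py wrist w4
python3 - <<'E'
from h import *
w=load("w4"); t=load("top0")
o=np.hstack([panel(w,(320,270),[],130,150,4,2.5)]); 
from snap import snap
s=snap("side","s4"); p=proj(s,[.451,.0715,.10])[0]; print(p)
b=panel(s,p,[],70,150,4,2); cv2.imwrite("pics/ov4.png",np.hstack([o,b]))
E
```

```text
[0.4492 0.0717 0.1596] [ 1.e+00 -1.e-04 -5.e-04 -1.e-04] 5.05
[[0.0, -0.953, -0.302, 0.528], [-1.0, -0.0, -0.001, 0.072], [0.001, 0.302, -0.953, 0.23], [0.0, 0.0, 0.0, 1.0]] [344.90175599   0.         320.64712158]
[281.74313538 173.19101456]
```

View pics/ov4.png

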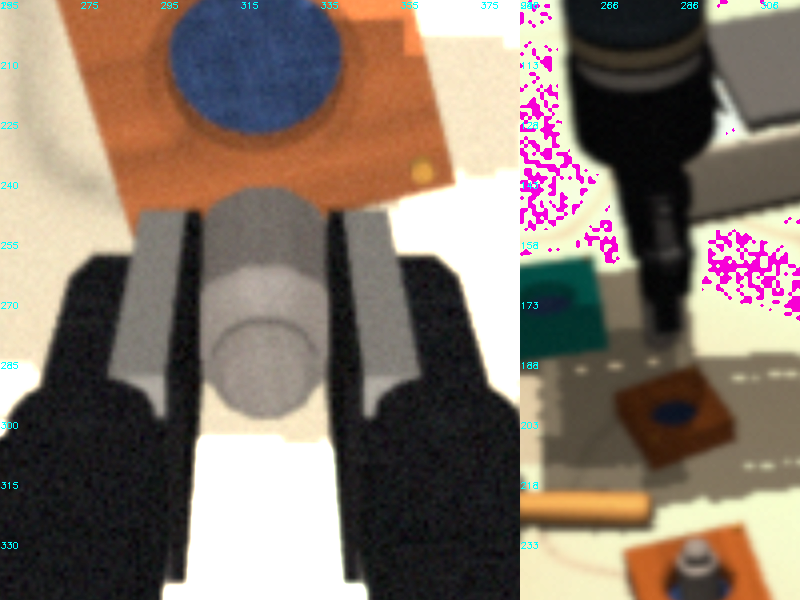

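The smallest weight is held by its body, upright and centred between the pads, with its knob top at about (321,287). I'll carry it over the smallest case and re-fit that case from there.

Request:
carry_out(steps=[[[30,-2,0,0,0,0,1],[50,-3,0,0,0,0,1],[50,-3,0,0,0,0,1],[40,-2.5,0,0,0,0,1],[10,0,0,0,0,0,1],[0,0,0,0,0,0,1],[0,0,0,0,0,0,1]]])

```text
clock: 5.98
tool_pos: [0.6275, 0.0822, 0.159]
orientation: [1.0, -0.0, -0.002, -0.0]
contact_force: [-0.2, 0.5, 0.5]
gripper_width: 0.168
gripper_force: 58.6
```

```bash
python3 snap.py wrist w5
python3 - <<'E'
from h import *
w=load("w5"); k="M";a,h,mr=S[k]; x0=(.63,.0823); p=proj(w,[*x0,h])[0]
# felt ellipse centre
hsv=cv2.cvtColor(w["pixels"],cv2.COLOR_BGR2HSV); m=((hsv[...,0]>95)&(hsv[...,0]<130)&(hsv[...,1]>90)).astype(np.uint8)
n,l,s,c=cv2.connectedComponentsWithStats(m)
for i in range(1,n):
    if s[i,4]>80: print(s[i],c[i],ray(w,c[i],.008))
r,f=fit([w],[blob2(w,p,90)[0]],a,h,x0); print(p,np.round(r,4),f)
cv2.imwrite("pics/ov5.png",panel(w,(p[0],p[1]+15),[(proj(w,circ(x0,.016,h)),(0,255,255)),(proj(w,circ(x0,.013,.008)),(255,0,255)),(proj(w,corners([*x0,r[2]],a,h)[[4,5,7,6]]),(0,255,0))],150,150,4,2))
E
```

```text
[0.6277 0.0822 0.1593] [ 1.0e+00 -1.0e-04 -1.6e-03 -1.0e-04] 6.03
[[0.0, -0.952, -0.306, 0.706], [-1.0, -0.0, -0.001, 0.082], [0.001, 0.306, -0.952, 0.229], [0.0, 0.0, 0.0, 1.0]] [344.90175599   0.         320.64712158]
[ 415    0  225   47 7471] [510.83255254  17.15312542] [ 0.74495147 -0.02725051]
[587 163  32  17 276] [606.0615942  170.76449275] [ 0.65456991 -0.10496227]
[302 191  36  32 913] [319.39539978 206.33953998] [0.62989048 0.08294192]
[569 207  20  15 139] [576.58992806 215.45323741] [ 0.62333455 -0.09273468]
[ 517  323   56   61 1712] [544.97488318 351.21553738] [ 0.50989199 -0.09373167]
[320.34132626 210.67152836] [0.6301 0.0829 0.1105] -0.9805583334396017
```

View pics/ov5.png

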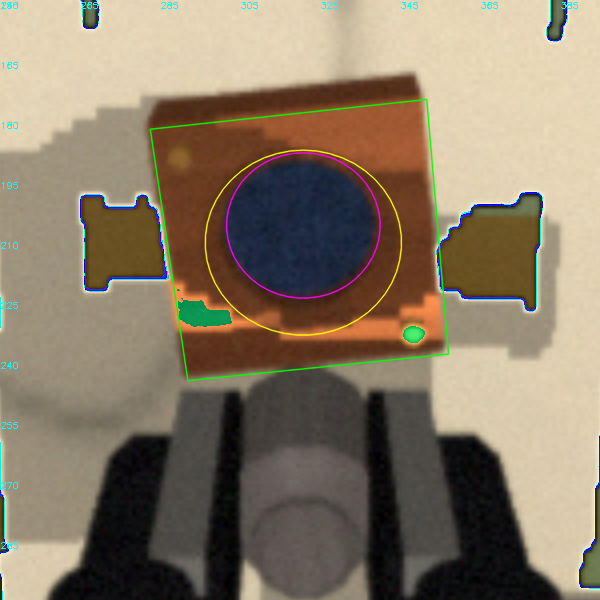

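Case M lies at (0.630, 0.083), with its felt centred at wrist pixel (319,206), and the held weight reads about 2 mm short in x. I'll correct that and lower.

Request:
carry_out(steps=[[[2,-0.5,25,0,0,0,1],[0,0,20,0,0,0,1],[0,0,10,0,0,0,1],[0,0,5,0,0,0,1],[0,0,0,0,0,0,1],[0,0,0,0,0,0,1]]])

```text
clock: 6.78
tool_pos: [0.6321, 0.0826, 0.1005]
orientation: [1.0, -0.0, 0.001, 0.0]
contact_force: [0.5, -0.3, -0.2]
gripper_width: 0.167
gripper_force: 58.6
```

```bash
python3 snap.py wrist w6|head -1; python3 -c "
from station import ctrl;s=ctrl.read_state();print(s['contact_force'],s['tool_pos'])"
```

```text
[0.6322 0.0826 0.1006] [ 1.e+00 -1.e-04  7.e-04  0.e+00] 6.83
[-0.25153757  0.04898576 -0.34504033] [0.6321534  0.08258709 0.1005934 ]
```

Request:
carry_out(steps=[[[-1.5,0,1,0,0,0,1],[0,0,1,0,0,0,1],[0,0,1,0,0,0,1],[0,0,0,0,0,0,1]]])

```text
clock: 7.32
tool_pos: [0.6301, 0.0826, 0.0968]
orientation: [1.0, -0.0, -0.0, -0.0]
contact_force: [0.7, -0.4, -1.2]
gripper_width: 0.167
gripper_force: 58.6
```

Request:
carry_out(steps=[[[0,0,0.7,0,0,0,1],[0,0,0,0,0,0,1]]])

```text
clock: 7.58
tool_pos: [0.6303, 0.0826, 0.0966]
orientation: [1.0, -0.0, 0.0, 0.0]
contact_force: [-0.5, 0.4, 2.4]
gripper_width: 0.168
gripper_force: 58.9
```

Request:
carry_out(steps=[[[0,0,0.7,0,0,0,1],[0,0,0,0,0,0,1]]])

```text
clock: 7.82
tool_pos: [0.6303, 0.0826, 0.0965]
orientation: [1.0, -0.0, 0.0, 0.0]
contact_force: [-1.0, -0.2, 6.5]
gripper_width: 0.164
gripper_force: 59.3
```

It touches the floor at TCP z 0.0965, which confirms the weight's underside is 88.5 mm below the TCP. Release and rise.

Request:
carry_out(steps=[[[0,0,-0.5,0,0,0,1],[0,0,0,0,0,0,0.75],[0,0,0,0,0,0,0.6],[0,0,0,0,0,0,0.4],[0,0,-5,0,0,0,0.3],[0,0,-40,0,0,0,0],[0,0,-55,0,0,0,0],[0,0,-55,0,0,0,0]]])

```text
clock: 8.82
tool_pos: [0.63, 0.0826, 0.2526]
orientation: [1.0, -0.0, -0.0, -0.0]
contact_force: [1.2, -0.5, 0.6]
gripper_width: 1.0
gripper_force: 0.0
```

Request:
carry_out(steps=[[[-50,35,10,0,0,0,0],[-50,40,10,0,0,0,0],[-45,40,0,0,0,0,0],[-44,35,0,0,0,0,0],[0,0,0,0,0,0,0],[0,0,0,0,0,0,0]]])

```text
clock: 9.57
tool_pos: [0.4438, -0.0663, 0.2319]
orientation: [1.0, -0.001, 0.001, 0.0]
contact_force: [0.4, -0.4, 0.3]
gripper_width: 0.995
gripper_force: 0.0
```

```bash
python3 snap.py wrist w7|head -1
python3 - <<'E'
from h import *
w=load("w7"); pan=[]
for k,x0,wr,wh,kr,kh in(("S",(.4405,-.0699),.011,.031,.007,.041),("L",(.636,-.092),.014,.038,.009,.05),("M",(.63,.0825),.009,.023,.006,.031)):
    a,h,mr=S[k]; p=proj(w,[*x0,h])[0]; print(k,p)
    r,f=fit([w],[blob2(w,p,int(a*800))[0]],a,h,x0); print(np.round(r,4),f)
    if k=="L": continue
    pan.append(panel(w,p,[(proj(w,corners(r,a,h)[[4,5,7,6]]),(0,255,0)),(proj(w,circ(r,wr,wh+.008)),(255,0,255)),(proj(w,circ(r,kr,kh+.008)),(0,0,255)),(proj(w,circ(r,mr/2+.003,h)),(0,255,255))],100,100,4,2))
cv2.imwrite("pics/ov7.png",np.hstack(pan))
E
```

```text
[ 0.4443 -0.066   0.2318] [1.0e+00 0.0e+00 1.2e-03 3.0e-04] 9.62
S [324.55585013 192.33172037]
[ 0.4405 -0.071   0.0746] -0.9797457325984037
L [359.29680044 -92.1476829 ]
[ 0.636 -0.092 -0.4  ] 0.0
M [105.75912941 -72.24178868]
[ 0.63    0.0825 -0.4   ] 0.0
```

View pics/ov7.png

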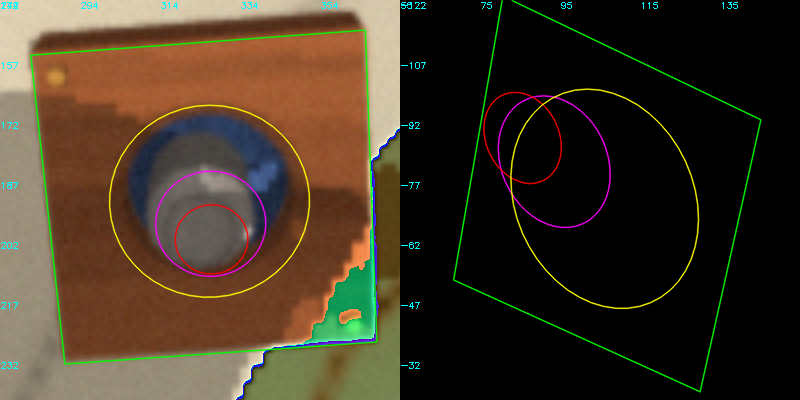

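Case S is centred at (0.4405, -0.0705), and the third weight sits about 1 px up and left of the centre of its model circle, at (0.4413, -0.0697). Descend and grip.

Request:
carry_out(steps=[[[0,2,45,0,0,0,0],[0,0,40,0,0,0,0.3],[0,0,30,0,0,0,0.5],[0,0,15,0,0,0,0.55],[0,0,0,0,0,0,0.6],[0,0,0,0,0,0,0.65]]])

```text
clock: 10.38
tool_pos: [0.4439, -0.0676, 0.1016]
orientation: [1.0, 0.001, 0.001, 0.0]
contact_force: [0.1, -0.2, -0.5]
gripper_width: 0.351
gripper_force: 0.0
```

Request:
carry_out(steps=[[[0,0,0,0,0,0,0.7],[0,0,0,0,0,0,0.75]]])

```text
clock: 10.62
tool_pos: [0.4435, -0.0681, 0.1021]
orientation: [1.0, -0.0, 0.001, 0.0]
contact_force: [0.1, -0.8, 1.7]
gripper_width: 0.249
gripper_force: 6.3
```

Request:
carry_out(steps=[[[0,0,0,0,0,0,1],[0,0,0,0,0,0,1],[0,0,0,0,0,0,1]]])

```text
clock: 11.0
tool_pos: [0.4435, -0.0682, 0.1023]
orientation: [1.0, -0.0, 0.001, 0.0]
contact_force: [-0.1, 1.0, 5.4]
gripper_width: 0.223
gripper_force: 58.5
```

Request:
carry_out(steps=[[[0,0,-3,0,0,0,1],[0,0,-10,0,0,0,1],[0,0,-25,0,0,0,1],[0,0,-27,0,0,0,1],[3,-40,0,0,0,0,1],[3,-40,0,0,0,0,1],[3,-40,0,0,0,0,1],[0,-20,0,0,0,0,1]]])

```text
clock: 12.0
tool_pos: [0.4516, 0.0738, 0.1669]
orientation: [1.0, 0.001, 0.0, -0.0]
contact_force: [-0.7, -0.3, -1.3]
gripper_width: 0.222
gripper_force: 58.9
```

Request:
carry_out(steps=[[[0,0,0,0,0,0,1],[0,0,0,0,0,0,1]]])

```text
clock: 12.25
tool_pos: [0.452, 0.0717, 0.1666]
orientation: [1.0, -0.0, 0.0, 0.0]
contact_force: [0.3, 0.2, -0.7]
gripper_width: 0.216
gripper_force: 58.9
```

```bash
python3 snap.py wrist w8|head -1
python3 - <<'E'
from h import *
w=load("w8"); x0=(.4506,.0728)
a,h,mr=S["T"]; p=proj(w,[*x0,h])[0]
r,f=fit([w],[blob2(w,p,80)[0]],a,h,x0); print(np.round(r,4),f)
x=(.4516-.0015,.072); z=.1655-.0943  # assumed held weight pose
cv2.imwrite("pics/ov8.png",panel(w,(320,255),[(proj(w,corners(r,a,h)[[4,5,7,6]]),(0,255,0)),(proj(w,circ(x,.007,z+.041)),(0,0,255)),(proj(w,circ(x,.011,z+.031)),(255,0,255)),(proj(w,circ(x,.011,z)),(255,255,255)),(proj(w,circ(r,mr/2+.003,h)),(0,255,255))],150,150,4,2))
E
```

```text
[0.452  0.0714 0.1666] [ 1.e+00 -5.e-04  1.e-04  1.e-04] 12.3
[0.4507 0.073  0.255 ] -0.9416550071259653
```

View pics/ov8.png

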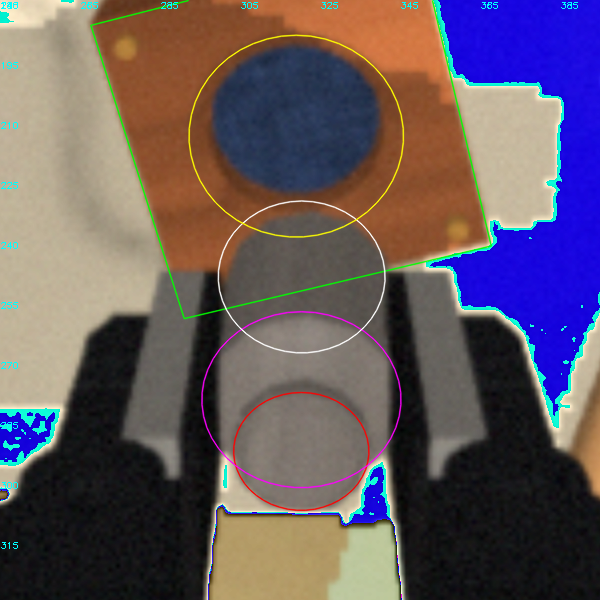

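Held upright and centred: its knob at (320,287) matches the model, and the case T recess is dead ahead. Lower.

Request:
carry_out(steps=[[[0,-1.5,20,0,0,0,1],[0,0,20,0,0,0,1],[0,0,12,0,0,0,1],[0,0,6,0,0,0,1],[0,0,3,0,0,0,1],[0,0,0,0,0,0,1]]])

```text
clock: 13.05
tool_pos: [0.4521, 0.0735, 0.1055]
orientation: [1.0, -0.0, 0.0, 0.0]
contact_force: [-0.8, -0.2, -0.5]
gripper_width: 0.22
gripper_force: 58.9
```

Request:
carry_out(steps=[[[0,0,1,0,0,0,1],[0,0,0.5,0,0,0,1],[0,0,0,0,0,0,1]]])

```text
clock: 13.42
tool_pos: [0.4521, 0.0736, 0.104]
orientation: [1.0, -0.0, 0.0, 0.0]
contact_force: [-0.4, -0.1, -0.9]
gripper_width: 0.219
gripper_force: 58.9
```

Request:
carry_out(steps=[[[0,0,0.7,0,0,0,1],[0,0,0,0,0,0,1]]])

```text
clock: 13.68
tool_pos: [0.452, 0.0736, 0.1032]
orientation: [1.0, -0.0, -0.0, -0.0]
contact_force: [0.8, 0.2, -0.1]
gripper_width: 0.22
gripper_force: 58.9
```

Request:
carry_out(steps=[[[-0.5,0,0.7,0,0,0,1],[0,0,0,0,0,0,1]]])

```text
clock: 13.92
tool_pos: [0.4515, 0.0736, 0.1024]
orientation: [1.0, -0.0, 0.0, 0.0]
contact_force: [-0.1, 0.3, -0.8]
gripper_width: 0.222
gripper_force: 58.9
```

Request:
carry_out(steps=[[[0,0,0.7,0,0,0,1],[0,0,0,0,0,0,1]]])

```text
clock: 14.18
tool_pos: [0.4516, 0.0736, 0.1023]
orientation: [1.0, -0.0, 0.0, 0.0]
contact_force: [-1.2, 0.2, 5.3]
gripper_width: 0.22
gripper_force: 59.8
```

Contact again at 0.1023. Release, rise and move over the largest case.

Request:
carry_out(steps=[[[0,0,-0.5,0,0,0,1],[0,0,0,0,0,0,0.7],[0,0,0,0,0,0,0.55],[0,0,0,0,0,0,0.4],[0,0,-5,0,0,0,0.3],[0,0,-40,0,0,0,0],[0,0,-55,0,0,0,0],[0,0,-55,0,0,0,0]]])

```text
clock: 15.18
tool_pos: [0.451, 0.0736, 0.2589]
orientation: [1.0, -0.0, -0.0, -0.0]
contact_force: [0.8, 0.4, -0.3]
gripper_width: 0.994
gripper_force: 0.0
```

Request:
carry_out(steps=[[[40,40,0,0,0,0,0],[45,40,0,0,0,0,0],[45,40,0,0,0,0,0],[40,35,0,0,0,0,0],[15,10,0,0,0,0,0],[0,0,0,0,0,0,0],[0,0,0,0,0,0,0]]])

```text
clock: 16.05
tool_pos: [0.6352, -0.0906, 0.257]
orientation: [1.0, 0.0, -0.001, -0.0]
contact_force: [0.2, -0.7, 0.1]
gripper_width: 0.998
gripper_force: 0.0
```

```bash
python3 snap.py wrist w9|head -1
python3 - <<'E'
from h import *
w=load("w9"); x0=(.640,-.092)
a,h,mr=S["L"]; p=proj(w,[*x0,h])[0]
r,f=fit([w],[blob2(w,p,80)[0]],a,h,x0); print(p,np.round(r,4),f)
cv2.imwrite("pics/ov9.png",panel(w,p,[(proj(w,corners(r,a,h)[[4,5,7,6]]),(0,255,0)),(proj(w,circ(r,.009,.058)),(0,0,255)),(proj(w,circ(r,.014,.046)),(255,0,255)),(proj(w,circ(r,mr/2+.003,h)),(0,255,255))],150,140,4,1.6))
E
```

```text
[ 0.6351 -0.0904  0.2571] [ 1.e+00  3.e-04 -9.e-04 -4.e-04] 16.1
[322.28308775 176.3079629 ] [ 0.6411 -0.0926 -0.1489] -0.9818123411392067
```

View pics/ov9.png

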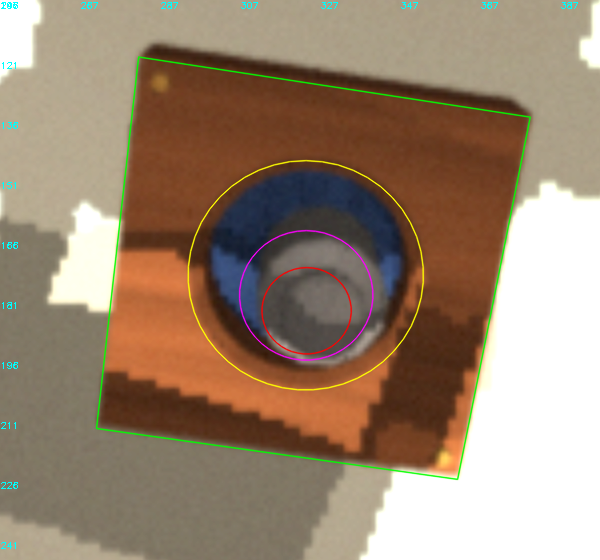

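Case L is centred at (0.641, -0.0926). The second weight sits about 4 px right of the recess centre, at (0.640, -0.0963), which matches the first wrist view. Grip it there.

Request:
carry_out(steps=[[[5,4,45,0,0,0,0],[0,0,50,0,0,0,0.3],[0,0,38,0,0,0,0.4],[0,0,18,0,0,0,0.5],[0,0,0,0,0,0,0.55],[0,0,0,0,0,0,0.6]]])

```text
clock: 16.85
tool_pos: [0.6425, -0.0955, 0.108]
orientation: [1.0, 0.0, 0.002, 0.0]
contact_force: [0.9, 0.5, 0.3]
gripper_width: 0.398
gripper_force: 0.0
```

Request:
carry_out(steps=[[[0,0,0,0,0,0,0.64],[0,0,0,0,0,0,0.68]]])

```text
clock: 17.1
tool_pos: [0.6424, -0.0958, 0.1081]
orientation: [1.0, -0.0, 0.001, 0.0]
contact_force: [-0.8, 0.3, 5.4]
gripper_width: 0.318
gripper_force: 7.1
```

Request:
carry_out(steps=[[[0,0,0,0,0,0,1],[0,0,0,0,0,0,1],[0,0,0,0,0,0,1]]])

```text
clock: 17.48
tool_pos: [0.6424, -0.0958, 0.1084]
orientation: [1.0, -0.0, 0.002, 0.0]
contact_force: [-0.5, 0.6, 7.2]
gripper_width: 0.291
gripper_force: 58.5
```

Request:
carry_out(steps=[[[0,0,-3,0,0,0,1],[0,0,-12,0,0,0,1],[0,0,-30,0,0,0,1],[0,0,-35,0,0,0,1],[-40,-5,0,0,0,0,1],[-50,-6,0,0,0,0,1],[-50,-6,0,0,0,0,1],[-40,-6,0,0,0,0,1]]])

```text
clock: 18.48
tool_pos: [0.4592, -0.0719, 0.1868]
orientation: [1.0, -0.0, -0.0, -0.0]
contact_force: [1.1, -0.4, -2.0]
gripper_width: 0.294
gripper_force: 59.1
```

Request:
carry_out(steps=[[[-20,-2.5,0,0,0,0,1],[0,0,0,0,0,0,1],[0,0,0,0,0,0,1]]])

```text
clock: 18.85
tool_pos: [0.4432, -0.0706, 0.1868]
orientation: [1.0, -0.0, 0.002, 0.001]
contact_force: [1.2, 0.2, -1.4]
gripper_width: 0.291
gripper_force: 59.1
```

```bash
python3 snap.py wrist w10|head -1
python3 - <<'E'
from h import *
from station import ctrl
w=load("w10"); x0=(.4404,-.0705); q=ctrl.read_state()["tool_pos"]
a,h,mr=S["S"]; p=proj(w,[*x0,h])[0]
r,f=fit([w],[blob2(w,p,90)[0]],a,h,x0); print(np.round(r,4),f)
x=(q[0]-.002,q[1]); z=q[2]-.1004
cv2.imwrite("pics/ov10.png",panel(w,(320,255),[(proj(w,corners(r,a,h)[[4,5,7,6]]),(0,255,0)),(proj(w,circ(x,.009,z+.05)),(0,0,255)),(proj(w,circ(x,.014,z+.038)),(255,0,255)),(proj(w,circ(x,.014,z)),(255,255,255)),(proj(w,circ(r,mr/2+.003,h)),(0,255,255))],150,150,4,1.6))
E
```

```text
[ 0.4433 -0.0706  0.1867] [ 1.0e+00 -1.0e-04  1.5e-03  6.0e-04] 18.9
[ 0.4406 -0.0709  0.0717] -0.9539652321892549
```

View pics/ov10.png

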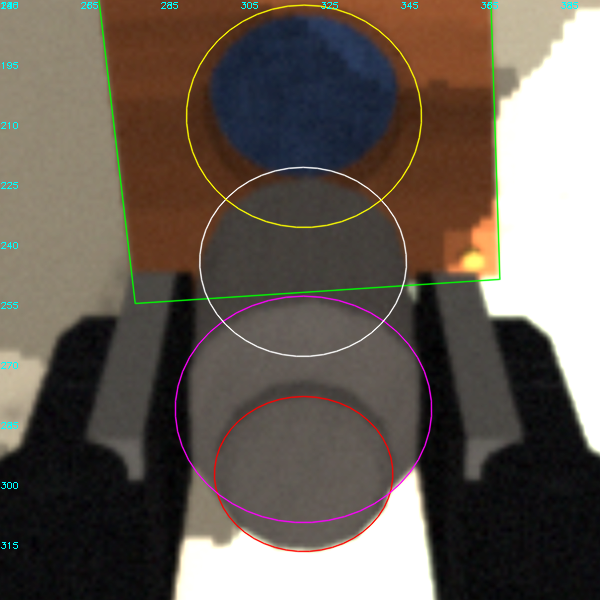

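Held upright, with its knob bottom at (320,317) matching the model, and the case S recess aligned. Lower partway, check, then finish.

Request:
carry_out(steps=[[[1,0,20,0,0,0,1],[0,0,20,0,0,0,1],[0,0,10,0,0,0,1],[0,0,5,0,0,0,1],[0,0,0,0,0,0,1],[0,0,0,0,0,0,1]]])

```text
clock: 19.65
tool_pos: [0.4428, -0.07, 0.1317]
orientation: [1.0, -0.0, 0.0, 0.0]
contact_force: [-0.1, -0.4, -2.0]
gripper_width: 0.296
gripper_force: 59.1
```

Request:
carry_out(steps=[[[0,0.5,8,0,0,0,1],[0,0,8,0,0,0,1],[0,0,4,0,0,0,1],[0,0,1.5,0,0,0,1],[0,0,0,0,0,0,1]]])

```text
clock: 20.27
tool_pos: [0.4424, -0.0704, 0.1096]
orientation: [1.0, -0.0, -0.0, -0.0]
contact_force: [-0.1, 0.5, -1.1]
gripper_width: 0.289
gripper_force: 59.1
```

Request:
carry_out(steps=[[[0,0,0.7,0,0,0,1],[0,0,0,0,0,0,1]]])

```text
clock: 20.52
tool_pos: [0.4425, -0.0704, 0.1092]
orientation: [1.0, -0.0, 0.0, 0.0]
contact_force: [0.5, -0.3, -2.0]
gripper_width: 0.298
gripper_force: 59.1
```

Request:
carry_out(steps=[[[0,0,0.7,0,0,0,1],[0,0,0,0,0,0,1]]])

```text
clock: 20.78
tool_pos: [0.4425, -0.0704, 0.1084]
orientation: [1.0, -0.0, 0.0, 0.0]
contact_force: [0.1, -1.1, -0.8]
gripper_width: 0.295
gripper_force: 59.2
```

Request:
carry_out(steps=[[[0,0,0.6,0,0,0,1],[0,0,0,0,0,0,1]]])

```text
clock: 21.02
tool_pos: [0.4425, -0.0704, 0.1084]
orientation: [1.0, -0.0, 0.0, 0.0]
contact_force: [-1.0, -0.1, 5.2]
gripper_width: 0.293
gripper_force: 59.9
```

Contact. Release, rise and go over the balance.

Request:
carry_out(steps=[[[0,0,-0.5,0,0,0,1],[0,0,0,0,0,0,0.6],[0,0,0,0,0,0,0.45],[0,0,0,0,0,0,0.3],[0,0,-5,0,0,0,0.2],[0,0,-45,0,0,0,0],[0,0,-55,0,0,0,0],[0,0,-60,0,0,0,0]]])

```text
clock: 22.02
tool_pos: [0.4419, -0.0702, 0.2748]
orientation: [1.0, -0.0, -0.001, -0.0]
contact_force: [1.8, -0.5, -0.8]
gripper_width: 1.0
gripper_force: 0.0
```

Request:
carry_out(steps=[[[10,40,-30,0,0,0,0],[15,55,-25,0,0,0,0],[15,55,0,0,0,0,0],[15,55,0,0,0,0,0],[12,50,0,0,0,0,0],[5,25,0,0,0,0,0],[0,0,0,0,0,0,0],[0,0,0,0,0,0,0]]])

```text
clock: 23.02
tool_pos: [0.5138, -0.3491, 0.328]
orientation: [1.0, 0.0, -0.001, -0.001]
contact_force: [-0.7, 0.3, -1.3]
gripper_width: 1.002
gripper_force: 0.0
```

```bash
python3 snap.py wrist w11|head -1
python3 - <<'E'
from h import *
w=load("w11"); c=(.516,-.347); k=(.514,-.351); p=proj(w,[*c,.1])[0]; print(p)
cv2.imwrite("pics/ov11.png",panel(w,p,[(proj(w,circ(c,.06,.078)),(0,255,0)),(proj(w,circ(k,.0125,.144)),(0,0,255)),(proj(w,circ(k,.019,.129)),(255,0,255)),(proj(w,circ(k,.019,.078)),(255,255,255))],200,150,4,1.3))
E
```

```text
[ 0.5139 -0.3488  0.3282] [ 1.e+00  4.e-04 -5.e-04 -7.e-04] 23.07
[318.54017014 179.18509208]
```

View pics/ov11.png

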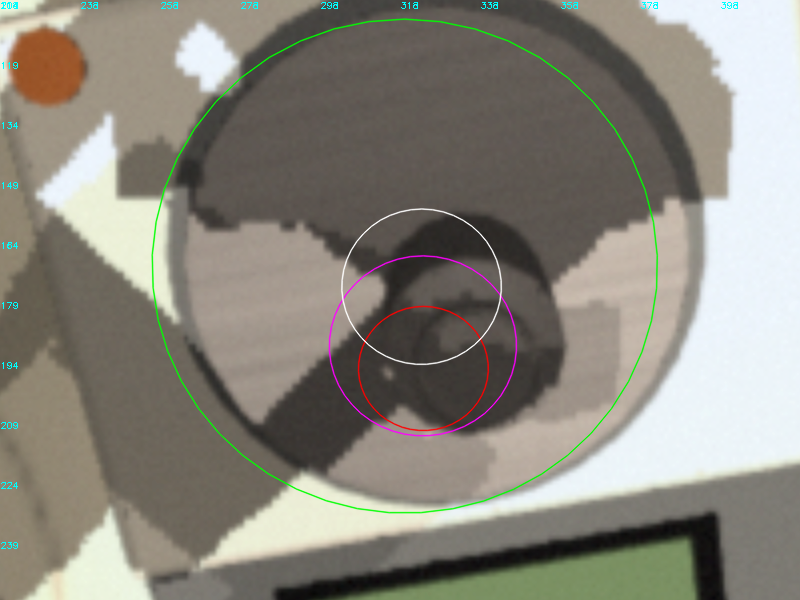

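The pan's flat top is centred near panel (437,252), about 8 px right of my guess, giving roughly (0.519, -0.3545). The weight's body top spans 382 to 565 with its lowest edge at 433, giving roughly (0.5147, -0.361). That is 7.7 mm off the pan's middle, consistent with the 12 mm limit. That was my 14th picture, so from here I measure numerically only.

```bash
cat >> h.py <<'E'
def edgefit(d,c,r,z,span=.010,step=.0005,sign=None,ang=None):
    g=cv2.GaussianBlur(cv2.cvtColor(d["pixels"],cv2.COLOR_BGR2GRAY),(0,0),.8).astype(np.float32)
    best=[]
    for dx in np.arange(-span,span+1e-9,step):
        for dy in np.arange(-span,span+1e-9,step):
            cc=(c[0]+dx,c[1]+dy); s=[]
            for rr in(r-.0012,r+.0012):
                P=proj(d,circ(cc,rr,z,121)).astype(np.float32); P=P if ang is None else P[ang]
                s.append(cv2.remap(g,P[:,:1].copy(),P[:,1:].copy(),1)[:,0])
            best.append((np.mean(np.minimum(abs(s[1]-s[0]),15)),*cc))
    return sorted(best)[::-1][:6]
E
python3 - <<'E'
from h import *
w=load("w11"); t=load("top0")
for d,n in((w,"w11"),(t,"top")):
    print(n,np.round(edgefit(d,(.519,-.3546),.06,.078),4).tolist())
print("bodytop",np.round(edgefit(w,(.5147,-.361),.019,.129,.006),4).tolist())
print("knob",np.round(edgefit(w,(.5147,-.361),.0125,.144,.006),4).tolist())
print("knob top",np.round(edgefit(t,(.5147,-.361),.0125,.144,.006),4).tolist())
E
```

```text
w11 [[14.2009, 0.518, -0.3546], [13.934, 0.5175, -0.3546], [13.9139, 0.518, -0.3551], [13.8156, 0.5175, -0.3551], [13.7595, 0.5185, -0.3546], [13.5748, 0.518, -0.3556]]
top [[11.5666, 0.5205, -0.3566], [11.5566, 0.52, -0.3571], [11.5051, 0.5195, -0.3571], [11.4903, 0.5205, -0.3571], [11.4794, 0.521, -0.3566], [11.4459, 0.52, -0.3566]]
bodytop [[13.1849, 0.5142, -0.3605], [13.0991, 0.5137, -0.3605], [13.0392, 0.5142, -0.361], [13.0362, 0.5147, -0.361], [12.9778, 0.5137, -0.36], [12.9753, 0.5142, -0.36]]
knob [[11.0473, 0.5132, -0.364], [10.9516, 0.5132, -0.3635], [10.899, 0.5132, -0.3645], [10.8583, 0.5127, -0.364], [10.7949, 0.5122, -0.361], [10.7586, 0.5122, -0.3605]]
knob top [[8.3105, 0.5107, -0.3555], [8.2831, 0.5112, -0.3555], [8.2716, 0.5112, -0.356], [8.1979, 0.5107, -0.356], [8.1032, 0.5112, -0.3565], [8.0763, 0.5102, -0.3555]]
```

Edge fits give the pan centre at (0.518, -0.3548) and the weight at (0.5142, -0.3606). Descend and grip, fingertips 27 mm above the pan.

Request:
carry_out(steps=[[[1,10.5,40,0,0,0,0],[0,0,50,0,0,0,0],[0,0,40,0,0,0,0.2],[0,0,20,0,0,0,0.3],[0,0,0,0,0,0,0.4],[0,0,0,0,0,0,0.45],[0,0,0,0,0,0,0.48]]])

```text
clock: 23.95
tool_pos: [0.5161, -0.3611, 0.18]
orientation: [1.0, 0.0, 0.001, 0.001]
contact_force: [0.0, 0.5, 0.5]
gripper_width: 0.519
gripper_force: 0.0
```

Request:
carry_out(steps=[[[0,0,0,0,0,0,0.51],[0,0,0,0,0,0,0.54]]])

```text
clock: 24.2
tool_pos: [0.5155, -0.3611, 0.1789]
orientation: [1.0, -0.0, 0.0, 0.0]
contact_force: [-0.1, -0.2, -0.3]
gripper_width: 0.459
gripper_force: 0.0
```

Request:
carry_out(steps=[[[0,0,0,0,0,0,0.56],[0,0,0,0,0,0,0.58]]])

```text
clock: 24.45
tool_pos: [0.5155, -0.3611, 0.179]
orientation: [1.0, -0.0, 0.0, 0.0]
contact_force: [-1.4, 0.9, 5.7]
gripper_width: 0.434
gripper_force: 40.4
```

Request:
carry_out(steps=[[[0,0,0,0,0,0,1],[0,0,0,0,0,0,1],[0,0,-3,0,0,0,1],[0,0,-10,0,0,0,1],[0,0,-15,0,0,0,1],[0,0,-12,0,0,0,1],[0,0,0,0,0,0,1]]])

```text
clock: 25.32
tool_pos: [0.5161, -0.3616, 0.2201]
orientation: [1.0, -0.0, 0.001, 0.001]
contact_force: [0.5, 0.0, -4.5]
gripper_width: 0.425
gripper_force: 60.5
```

Request:
carry_out(steps=[[[13,-27,0,0,0,0,1],[21,-45,0,0,0,0,1],[26,-54,0,0,0,0,1],[26,-54,0,0,0,0,1],[21,-45,0,0,0,0,1],[14,-30,0,0,0,0,1],[6,-13.5,0,0,0,0,1],[0,0,0,0,0,0,1]]])

```text
clock: 26.32
tool_pos: [0.6423, -0.092, 0.218]
orientation: [1.0, 0.001, -0.0, 0.0]
contact_force: [0.4, -0.7, -4.2]
gripper_width: 0.426
gripper_force: 60.9
```

Request:
carry_out(steps=[[[0,0,25,0,0,0,1],[0,0,25,0,0,0,1],[0,0,0,0,0,0,1],[0,0,0,0,0,0,1]]])

```text
clock: 26.82
tool_pos: [0.6427, -0.0939, 0.169]
orientation: [1.0, -0.001, 0.001, 0.0]
contact_force: [0.0, 0.6, -4.5]
gripper_width: 0.422
gripper_force: 60.9
```

```bash
python3 snap.py wrist w12|head -1
python3 - <<'E'
from h import *
from station import ctrl
w=load("w12"); q=ctrl.read_state()["tool_pos"]; a,h,mr=S["L"]; x0=(.6411,-.0926)
p=proj(w,[*x0,h])[0]; H,st=blob2(w,p,110); r,f=fit([w],[H],a,h,x0); print(p,st,np.round(r,4),f)
z=q[2]-.101; x=(q[0]-.0013,q[1])
low=np.arange(5,55) # points all round; use -x half of knob / +x half of base
A=np.linspace(0,2*np.pi,121); 
print("knob",np.round(edgefit(w,x,.0125,z+.066,.005,ang=np.cos(A)<-.2),4)[:3].tolist())
print("base",np.round(edgefit(w,x,.019,z,.005,ang=np.cos(A)>.3),4)[:3].tolist(), x)
E
```

```text
[ 0.6431 -0.0937  0.1695] [ 1.0e+00 -7.0e-04  1.1e-03  5.0e-04] 26.88
[318.3634932  219.35219226] [ 250  140  146  121 9608] [ 0.6413 -0.0926 -0.1518] -0.8606908044837267
knob [[14.9172, 0.6433, -0.0947], [14.8705, 0.6438, -0.0927], [14.8538, 0.6433, -0.0927]]
base [[11.751, 0.6403, -0.0937], [11.6315, 0.6408, -0.0937], [11.6164, 0.6403, -0.0942]] (np.float64(0.6417505393328568), np.float64(-0.09367433276442191))
```

Held weight at about (0.642, -0.0937), with the case at (0.6412, -0.0926). Small correction, then down to just above the mouth.

Request:
carry_out(steps=[[[-0.5,-0.7,15,0,0,0,1],[0,0,13,0,0,0,1],[0,0,3,0,0,0,1],[0,0,0,0,0,0,1],[0,0,0,0,0,0,1]]])

```text
clock: 27.5
tool_pos: [0.6423, -0.0918, 0.1375]
orientation: [1.0, 0.0, 0.0, 0.0]
contact_force: [-0.2, 0.2, -4.1]
gripper_width: 0.424
gripper_force: 60.9
```

Request:
carry_out(steps=[[[0,0.5,8,0,0,0,1],[0,0,8,0,0,0,1],[0,0,6,0,0,0,1],[0,0,3,0,0,0,1],[0,0,1.5,0,0,0,1],[0,0,0,0,0,0,1]]])

```text
clock: 28.25
tool_pos: [0.642, -0.0923, 0.1108]
orientation: [1.0, -0.0, 0.0, -0.0]
contact_force: [-0.5, -0.2, -4.7]
gripper_width: 0.426
gripper_force: 60.9
```

Request:
carry_out(steps=[[[0,0,0.7,0,0,0,1],[0,0,0,0,0,0,1]]])

```text
clock: 28.5
tool_pos: [0.642, -0.0923, 0.1102]
orientation: [1.0, -0.0, 0.0, 0.0]
contact_force: [0.6, 1.2, -4.9]
gripper_width: 0.424
gripper_force: 60.9
```

Request:
carry_out(steps=[[[0,0,0.7,0,0,0,1],[0,0,0,0,0,0,1]]])

```text
clock: 28.75
tool_pos: [0.6419, -0.0922, 0.1094]
orientation: [1.0, -0.0, -0.0, -0.0]
contact_force: [-0.0, -0.6, -4.3]
gripper_width: 0.423
gripper_force: 60.9
```

Request:
carry_out(steps=[[[0,0,0.6,0,0,0,1],[0,0,0,0,0,0,1]]])

```text
clock: 29.0
tool_pos: [0.642, -0.0923, 0.1092]
orientation: [1.0, -0.0, 0.0, 0.0]
contact_force: [-0.7, -0.4, -1.1]
gripper_width: 0.423
gripper_force: 61.3
```

Request:
carry_out(steps=[[[0,0,0.6,0,0,0,1],[0,0,0,0,0,0,1]]])

```text
clock: 29.25
tool_pos: [0.642, -0.0922, 0.1092]
orientation: [1.0, -0.0, 0.0, 0.0]
contact_force: [-2.8, 1.4, 5.4]
gripper_width: 0.42
gripper_force: 61.7
```

Seated. Release, rise and go over the smallest case.

Request:
carry_out(steps=[[[0,0,-0.5,0,0,0,1],[0,0,0,0,0,0,0.45],[0,0,0,0,0,0,0.3],[0,0,0,0,0,0,0.1],[0,0,-5,0,0,0,0],[0,0,-45,0,0,0,0],[0,0,-50,0,0,0,0],[0,0,-45,0,0,0,0]]])

```text
clock: 30.25
tool_pos: [0.6421, -0.0923, 0.2557]
orientation: [1.0, -0.0, 0.001, 0.0]
contact_force: [0.1, -0.6, -0.3]
gripper_width: 1.001
gripper_force: 0.0
```

Request:
carry_out(steps=[[[-3,-45,0,0,0,0,0],[-3,-50,0,0,0,0,0],[-3,-45,0,0,0,0,0],[-3,-35,0,0,0,0,0],[0,0,0,0,0,0,0],[0,0,0,0,0,0,0]]])

```text
clock: 31.0
tool_pos: [0.6301, 0.0824, 0.2539]
orientation: [1.0, 0.0, 0.0, 0.0]
contact_force: [1.1, 0.1, 0.4]
gripper_width: 1.003
gripper_force: 0.0
```

```bash
python3 snap.py wrist w13|head -1
python3 - <<'E'
from h import *
w=load("w13"); x0=(.630,.0829)
a,h,mr=S["M"]; p=proj(w,[*x0,h])[0]; r,f=fit([w],[blob2(w,p,70)[0]],a,h,x0); print(p,np.round(r,4),f)
A=np.linspace(0,2*np.pi,121)
for n,rr,z in(("body",.009,.031),("knob",.006,.039)):
    print(n,np.round(edgefit(w,x0,rr,z,.005),4)[:3].tolist(),np.round(edgefit(w,x0,rr,z,.005,ang=np.cos(A)<0),4)[:3].tolist())
E
```

```text
[0.6302 0.0819 0.2538] [ 1.e+00 -4.e-04  2.e-04  2.e-04] 31.05
[319.76305052 179.66888567] [0.6299 0.0829 0.0953] -0.9788670713209796
body [[11.9819, 0.628, 0.0824], [11.8712, 0.6285, 0.0824], [11.7572, 0.6285, 0.0819]] [[14.966, 0.6285, 0.0824], [14.8389, 0.629, 0.0819], [14.7686, 0.629, 0.0824]]
knob [[11.8936, 0.6325, 0.0824], [11.7857, 0.6325, 0.0819], [11.7262, 0.633, 0.0819]] [[14.7967, 0.632, 0.0819], [14.7466, 0.6325, 0.0819], [14.702, 0.6325, 0.0824]]
```

The smallest weight reads (0.630, 0.0824), just where it was left. Descend and grip.

Request:
carry_out(steps=[[[0,0,50,0,0,0,0],[0,0,50,0,0,0,0.3],[0,0,40,0,0,0,0.5],[0,0,18,0,0,0,0.6],[0,0,0,0,0,0,0.7],[0,0,0,0,0,0,0.75],[0,0,0,0,0,0,0.8]]])

```text
clock: 31.92
tool_pos: [0.6311, 0.0826, 0.0976]
orientation: [1.0, -0.0, 0.002, 0.0]
contact_force: [-0.2, -0.7, 1.8]
gripper_width: 0.2
gripper_force: 7.0
```

Request:
carry_out(steps=[[[0,0,0,0,0,0,1],[0,0,0,0,0,0,1],[0,0,0,0,0,0,1]]])

```text
clock: 32.3
tool_pos: [0.6312, 0.0827, 0.0977]
orientation: [1.0, 0.0, 0.002, 0.0]
contact_force: [-0.9, 0.4, 6.7]
gripper_width: 0.162
gripper_force: 58.6
```

Request:
carry_out(steps=[[[0,0,-3,0,0,0,1],[0,0,-15,0,0,0,1],[0,0,-40,0,0,0,1],[0,0,-50,0,0,0,1],[0,0,-32,0,0,0,1]]])

```text
clock: 32.92
tool_pos: [0.6303, 0.0828, 0.2389]
orientation: [1.0, -0.0, 0.001, 0.0]
contact_force: [0.8, -0.2, -0.6]
gripper_width: 0.163
gripper_force: 58.7
```

Request:
carry_out(steps=[[[-8,30,0,0,0,0,1],[-13,50,0,0,0,0,1],[-15,58,0,0,0,0,1],[-15,58,0,0,0,0,1],[-15,58,0,0,0,0,1],[-15,58,0,0,0,0,1],[-13,50,0,0,0,0,1],[-10,45,0,0,0,0,1]]])

```text
clock: 33.92
tool_pos: [0.5248, -0.3259, 0.2364]
orientation: [1.0, -0.001, -0.0, -0.0]
contact_force: [0.1, -0.1, 0.7]
gripper_width: 0.16
gripper_force: 58.7
```

Request:
carry_out(steps=[[[-8,31,0,0,0,0,1],[0,0,20,0,0,0,1],[0,0,15,0,0,0,1],[0,0,0,0,0,0,1],[0,0,0,0,0,0,1]]])

```text
clock: 34.55
tool_pos: [0.5183, -0.3548, 0.2011]
orientation: [1.0, 0.0, 0.0, 0.0]
contact_force: [1.2, -0.7, -0.5]
gripper_width: 0.164
gripper_force: 58.7
```

```bash
python3 snap.py wrist w14|head -1
python3 - <<'E'
from h import *
from snap import snap
from station import ctrl
w=load("w14"); q=ctrl.read_state()["tool_pos"]; A=np.linspace(0,2*np.pi,121)
print("pan",np.round(edgefit(w,(.5185,-.355),.06,.078,.006,ang=np.cos(A)>0),4)[:3].tolist())
z=q[2]-.0897; x=(q[0]-.001,q[1]); print(x,z)
print("knob",np.round(edgefit(w,x,.006,z+.031,.004,ang=np.cos(A)<-.2),4)[:3].tolist())
print("base",np.round(edgefit(w,x,.009,z,.004,ang=np.cos(A)>.2),4)[:3].tolist())
E
```

```text
[ 0.5184 -0.3549  0.2014] [1.e+00 4.e-04 4.e-04 3.e-04] 34.6
pan [[14.4085, 0.518, -0.355], [14.3519, 0.518, -0.3545], [14.2949, 0.5185, -0.355]]
(np.float64(0.517418949263926), np.float64(-0.354899579013913)) 0.11165526078363491
knob [[14.919, 0.5159, -0.3534], [14.8361, 0.5154, -0.3539], [14.7957, 0.5154, -0.3559]]
base [[13.0242, 0.5139, -0.3549], [12.6958, 0.5139, -0.3554], [12.5421, 0.5139, -0.3544]]
```

The pan centre is confirmed at (0.518, -0.355). Nudge +1 mm in x and lower.

Request:
carry_out(steps=[[[1.5,0,12,0,0,0,1],[0,0,10,0,0,0,1],[0,0,6,0,0,0,1],[0,0,3,0,0,0,1],[0,0,0,0,0,0,1],[0,0,0,0,0,0,1]]])

```text
clock: 35.35
tool_pos: [0.5195, -0.3554, 0.1699]
orientation: [1.0, -0.0, 0.0, 0.0]
contact_force: [-0.5, -0.0, -1.1]
gripper_width: 0.166
gripper_force: 58.7
```

Request:
carry_out(steps=[[[0,0,0.8,0,0,0,1],[0,0,0,0,0,0,1]]])

```text
clock: 35.6
tool_pos: [0.5194, -0.3552, 0.169]
orientation: [1.0, -0.0, 0.0, 0.0]
contact_force: [-0.0, -0.2, -0.7]
gripper_width: 0.16
gripper_force: 58.7
```

Request:
carry_out(steps=[[[0,0,0.7,0,0,0,1],[0,0,0,0,0,0,1]]])

```text
clock: 35.85
tool_pos: [0.5194, -0.3552, 0.1681]
orientation: [1.0, -0.0, -0.0, -0.0]
contact_force: [-0.3, 0.2, -0.5]
gripper_width: 0.166
gripper_force: 58.7
```

Request:
carry_out(steps=[[[0,0,0.6,0,0,0,1],[0,0,0,0,0,0,1]]])

```text
clock: 36.1
tool_pos: [0.5194, -0.3553, 0.1678]
orientation: [1.0, -0.0, 0.0, 0.0]
contact_force: [-1.0, 0.3, 1.2]
gripper_width: 0.166
gripper_force: 58.9
```

Request:
carry_out(steps=[[[0,0,0.5,0,0,0,1],[0,0,0,0,0,0,1]]])

```text
clock: 36.35
tool_pos: [0.5195, -0.3553, 0.1677]
orientation: [1.0, -0.0, 0.0, 0.0]
contact_force: [-1.8, 0.6, 4.8]
gripper_width: 0.163
gripper_force: 59.4
```

Contact at the expected height. Release, rise and check numerically.

Request:
carry_out(steps=[[[0,0,-0.4,0,0,0,1],[0,0,0,0,0,0,0.76],[0,0,0,0,0,0,0.7],[0,0,0,0,0,0,0.5],[0,0,-5,0,0,0,0.3],[0,0,-40,0,0,0,0],[0,0,-50,0,0,0,0],[0,0,-60,0,0,0,0]]])

```text
clock: 37.35
tool_pos: [0.519, -0.3549, 0.3233]
orientation: [1.0, -0.0, -0.001, -0.001]
contact_force: [1.8, -0.7, -0.1]
gripper_width: 1.0
gripper_force: 0.0
```

Request:
carry_out(steps=[[[0,0,0,0,0,0,0],[0,0,0,0,0,0,0]]])

```text
clock: 37.6
tool_pos: [0.5191, -0.3549, 0.3227]
orientation: [1.0, -0.0, 0.0, 0.0]
contact_force: [-0.1, -0.0, -1.0]
gripper_width: 0.995
gripper_force: 0.0
```

```bash
python3 snap.py wrist w15|head -1; python3 snap.py top t15|head -1
python3 - <<'E'
from h import *
w=load("w15"); t=load("t15"); A=np.linspace(0,2*np.pi,121)
print("pan",np.round(edgefit(w,(.5185,-.355),.06,.078,.006),4)[:2].tolist())
for n,r,z in(("body",.009,.101),("knob",.006,.109),("base",.009,.078)):
    print(n,np.round(edgefit(w,(.5185,-.355),r,z,.006),4)[:3].tolist())
c=dict(L=(.6412,-.0926,.019,.059,.0125,.074),S=(.4406,-.0708,.014,.046,.009,.058),T=(.4507,.073,.011,.039,.007,.049))
for k,(x,y,br,bz,kr,kz) in c.items():
    print(k,"body",np.round(edgefit(t,(x,y),br,bz,.006),4)[:2].tolist(),"knob",np.round(edgefit(t,(x,y),kr,kz,.006),4)[:2].tolist())
u=proj(t,[.63,.0829,.008])[0]; print("M px HSV",cv2.cvtColor(t["pixels"],cv2.COLOR_BGR2HSV)[int(u[1])-1:int(u[1])+2,int(u[0])-1:int(u[0])+2].reshape(-1,3).mean(0))
E
```

```text
[ 0.5188 -0.3547  0.3215] [ 1.e+00 -1.e-04 -8.e-04 -8.e-04] 37.65
[ 0.5187 -0.3546  0.3209] [ 1.0e+00 -1.0e-04 -1.2e-03 -1.2e-03] 37.7
pan [[13.8023, 0.518, -0.3545], [13.7429, 0.5175, -0.3545]]
body [[10.1396, 0.52, -0.3545], [10.113, 0.52, -0.355], [10.0759, 0.5195, -0.355]]
knob [[10.8494, 0.5245, -0.3535], [10.827, 0.5245, -0.353], [10.7202, 0.5245, -0.354]]
base [[10.3048, 0.516, -0.356], [10.2291, 0.5155, -0.356], [10.1846, 0.5165, -0.3555]]
L body [[1.1241, 0.6472, -0.0866], [1.1161, 0.6472, -0.0871]] knob [[1.0255, 0.6472, -0.0866], [1.0045, 0.6467, -0.0866]]
S body [[0.6177, 0.4436, -0.0708], [0.6148, 0.4436, -0.0713]] knob [[0.7677, 0.4466, -0.0693], [0.7598, 0.4466, -0.0698]]
T body [[4.8143, 0.4527, 0.0785], [4.7754, 0.4567, 0.076]] knob [[5.4365, 0.4557, 0.079], [5.4111, 0.4562, 0.079]]
M px HSV [109.44444444  90.         123.11111111]
```

The smallest weight stands within about 1 mm of the pan centre, and its case is empty (felt visible). The arm hides cases L and S in the top view, so I'll check those from the side camera before handing in.

```bash
python3 snap.py side s15|head -1
python3 - <<'E'
from h import *
t=load("s15")
c=dict(L=(.6412,-.0926,.019,.059,.0125,.074),S=(.4406,-.0708,.014,.046,.009,.058),T=(.4507,.073,.011,.039,.007,.049),P=(.519,-.355,.009,.101,.006,.109))
for k,(x,y,br,bz,kr,kz) in c.items():
    print(k,"body",np.round(edgefit(t,(x,y),br,bz,.008),4)[:2].tolist(),"knob",np.round(edgefit(t,(x,y),kr,kz,.008),4)[:2].tolist())
E
```

```text
[ 0.5187 -0.3546  0.3206] [ 1.0e+00 -1.0e-04 -1.4e-03 -1.3e-03] 37.75
L body [[0.298, 0.6492, -0.0866], [0.2962, 0.6492, -0.0871]] knob [[0.2169, 0.6492, -0.0976], [0.2145, 0.6492, -0.0971]]
S body [[4.7135, 0.4381, -0.0693], [4.6989, 0.4386, -0.0698]] knob [[4.7508, 0.4386, -0.0708], [4.7429, 0.4391, -0.0708]]
T body [[9.3442, 0.4477, 0.071], [9.3243, 0.4482, 0.071]] knob [[9.9336, 0.4482, 0.065], [9.8529, 0.4472, 0.071]]
P body [[6.8709, 0.5155, -0.3535], [6.8653, 0.515, -0.3535]] knob [[7.6532, 0.512, -0.355], [7.6132, 0.5125, -0.355]]
```

Request:
carry_out(steps=[[[-20,20,-30,0,0,0,0],[-40,25,-20,0,0,0,0],[-40,25,0,0,0,0,0],[-40,25,0,0,0,0,0],[-40,25,0,0,0,0,0],[-30,25,0,0,0,0,0],[0,0,0,0,0,0,0],[0,0,0,0,0,0,0]]])

```text
clock: 38.75
tool_pos: [0.3095, -0.4996, 0.3713]
orientation: [1.0, -0.0, -0.0, -0.001]
contact_force: [0.8, 0.2, 0.7]
gripper_width: 1.003
gripper_force: 0.0
```

```bash
python3 snap.py side s16|head -1; python3 snap.py top t16|head -1
python3 - <<'E'
from h import *
c=dict(L=(.6412,-.0926,.019,.059,.0125,.074),S=(.4406,-.0708,.014,.046,.009,.058),P=(.519,-.355,.009,.101,.006,.109))
for n in("s16","t16"):
  t=load(n)
  for k,(x,y,br,bz,kr,kz) in c.items():
    print(n,k,"body",np.round(edgefit(t,(x,y),br,bz,.008),4)[:2].tolist(),"knob",np.round(edgefit(t,(x,y),kr,kz,.008),4)[:2].tolist())
E
```

```text
[ 0.3099 -0.4994  0.3715] [ 1.0e+00  2.0e-04 -1.0e-04 -1.1e-03] 38.8
[ 0.3102 -0.4993  0.3718] [ 1.e+00  6.e-04 -1.e-04 -9.e-04] 38.85
s16 L body [[10.7067, 0.6407, -0.0906], [10.6202, 0.6407, -0.0911]] knob [[12.2201, 0.6382, -0.0926], [12.2189, 0.6382, -0.0921]]
s16 S body [[9.9982, 0.4361, -0.0658], [9.9739, 0.4356, -0.0658]] knob [[11.068, 0.4381, -0.0708], [11.0399, 0.4386, -0.0708]]
s16 P body [[12.3057, 0.5115, -0.363], [12.2639, 0.512, -0.363]] knob [[10.8364, 0.511, -0.363], [10.6517, 0.5115, -0.363]]
t16 L body [[11.1923, 0.6377, -0.0921], [11.1482, 0.6382, -0.0921]] knob [[7.906, 0.6332, -0.0966], [7.8956, 0.6332, -0.0961]]
t16 S body [[14.8566, 0.4376, -0.0703], [14.7914, 0.4381, -0.0703]] knob [[11.8975, 0.4406, -0.0728], [11.8948, 0.4411, -0.0723]]
t16 P body [[13.2267, 0.5115, -0.347], [13.2058, 0.5115, -0.3475]] knob [[9.0484, 0.515, -0.347], [9.0176, 0.5155, -0.347]]
```

```bash
python3 -c "
from station import ctrl; print(ctrl.finish_job())"
```

```text
the job is handed in; nothing more can be done
None
```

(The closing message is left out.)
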